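# Find the socket that fits the neck-clamp nut

### The arm

A 7-joint arm with a two-finger parallel gripper is mounted at the origin on the work surface. World frame = base frame: x ahead of the robot, y to its left, z up, the work surface at z = 0. Lengths are in m, angles in rad, forces in N, time in s.
With the tool pointing down it reaches from about 0.425 to 0.925 m from the base axis. Payload 6.8 kg.
Tool frame: the origin (TCP) lies at the very end of the fingers, on their centre line; the grasp point (between the pads) lies 19 mm behind it; z points along the fingers, y is the line along which they close (so a half turn about z gives the same grasp; the last joint's range is limited). The gripper opens to 85 mm and grips with 20 to 120 N. Pads are 22 mm wide; open, the fingers measure 114 mm over their backs; the gripper's body (76 mm by 85 mm) begins 54 mm behind the grasp point. The pads swing forward as they close: fully open they stand 13 mm farther back than shut.
Start: joints at [1.002, 0.477, 0.022, 1.555, -0.011, 1.109, -0.083], TCP at [0.3, -0.605, 0.203] pointing down, gripper open.
Joint ranges: [-2.96, 2.96], [-0.34, 2.1], [-1.41, 1.46], [0.24, 2.44], [-1.37, 4.51], [0.17, 1.92], [-2.96, 2.96]. Speed limits (rad/s): [2.39, 2.39, 3.14, 3.14, 3.14, 3.14, 3.14].

### API

Orientations are given as a unit quaternion [w, x, y, z].
In Python, from station import ctrl gives the robot as it stands. The module is installed in compiled form; this text tells all that it offers.
- The arm moves only by the tool arm_command, never from a script. Its argument "deltas" is a list of rows, each a list of 3 entries, a list of its own where there are three numbers: the shift along the tool's x, y, z in m, then the turn, a rotation vector about the tool's x, y, z in rad, then the closure, from 0 (fully open) to 1 (shut). In form: [[[tx, ty, tz], [ax, ay, az], claw], ...]. A call has 1 to 12 rows; each row is the pose to reach, as a shift and turn from the pose commanded when the call began, along the tool's axes at that moment; what a row does not reach only later rows make up. A row lasts 1/8 s, in which the tool goes at most 62.5 mm and 10.7 degrees, less where a joint would pass 70% of its speed; a pose out of reach is approached as far as the arm can. A call with a gripper value outside its range is refused whole. The fingers move at their own pace and stop on an object; "squeeze" is the grip in N (left out, the last holds). Time passes only in rows, so rows that repeat a pose let the fingers close. It gives the time, the measured TCP pose, the force, the opening and the grip force at its end, in the units of the state.
- ctrl.state(): the state, without advancing time (a new reading comes with each control period).
- ctrl.read_camera(name): name is "scene" or "top" or "wrist"; returns a dict with "pixels" (420x560x3 uint8, red, green, blue), "depth" (420x560 float32, m along the optical axis (not along the pixel's ray), 0 where there is no reading), "K" (3x3 intrinsics, pixels), "extrinsics" (4x4, takes a point from camera to world coordinates); the wrist camera has in their place "T_tool_cam" (4x4, takes a point from camera to tool coordinates, whose origin is the TCP and whose axes are the flange's). Camera axes: x right, y down, z forward; pixel columns grow to the right and rows downward; lengths in m; the calibration is good to about 2 mm. A picture is of the moment at which its call begins: read the wrist's pose just before it.
- ctrl.finish_job(): hands the job in; it is judged then, once.
The state is a dict: "time_s": time; "joint_positions": joint angles; "qd": joint speeds; "joint_efforts": joint torques, N m; "eef_pos": TCP position; "tool_rot": TCP orientation; "ft_force": force on the tool from outside, world axes, zero at the start; "wrist_torque": the same for the moment, N m; "width": finger opening in m; "finger_force": force on a finger pad.
Only numpy, scipy, OpenCV 4.12 (cv2) and the standard library are available. Lean on these libraries where they do the work, as an engineer would, in place of code of your own. Each camera call takes 0.05 s, during which the arm holds its last target. There are 200 camera calls.

### The job

One of the three hex sockets standing in the tray fits the steel hex nut on the red spot of the blue guitar-neck clamp: try them and find it. Finish with that socket pushed fully down over the nut and still gripped in the fingers, not let go, ready to tighten; stand any socket that does not fit back upright in the tray. Do not disturb the glue bottle, the jar or the screwdriver.

Things in the scene. Friction and masses are not known exactly. Their poses are not given: they have to be found in the camera images.
- seat (a point): Centre of the red spot (58 mm wide) on top of the blue clamp bar, 55 mm above the bench, under the clamp nut; a seated socket's mouth rests here. The bar, 64 mm wide, runs away from the robot from 40 mm this side of it; 120 mm beyond stands a round brass thumb nut 18 mm high. A socket too small stops 14 to 18 mm above the seat; one too large drops on loosely and spins freely: no fit.
- nut_p: Steel hex nut, fixed: 19, 24 or 30 mm across flats (not told which; the three differ), 18 mm high, its top 6 mm tapering by 3 mm a side, stud end 5 mm above. It may be the clamp nut (the one at seat) or a spare on the far wooden rack, unused. Origin: centre of its underside, 55 mm above the bench; z up; flats face its x and every 60 degrees.
- nut_q: Second steel hex nut, fixed: 19, 24 or 30 mm across flats (not told which; the three differ), 18 mm high, its top 6 mm tapering by 3 mm a side, stud end 5 mm above. It may be the clamp nut (the one at seat) or a spare on the far wooden rack, unused. Origin: centre of its underside, 55 mm above the bench; z up; flats face its x and every 60 degrees.
- nut_r: Third steel hex nut, fixed: 19, 24 or 30 mm across flats (not told which; the three differ), 18 mm high, its top 6 mm tapering by 3 mm a side, stud end 5 mm above. It may be the clamp nut (the one at seat) or a spare on the far wooden rack, unused. Origin: centre of its underside, 55 mm above the bench; z up; flats face its x and every 60 degrees.
- socket_small: Small socket: loose steel hex tube standing mouth down, 65 mm tall, closed top with black square mark, outside 28 mm across flats, 120 g give or take 30%. Origin: centre of the mouth (lower end), z up. Flats, outside and bore alike, face its x and every 60 degrees; grip any opposite pair. Bore 21.5 mm across flats for a 19 mm nut, 34 mm deep.
- socket_medium: Medium socket: loose steel hex tube standing mouth down, 65 mm tall, closed top with black square mark, outside 34 mm across flats, 170 g give or take 30%. Origin: centre of the mouth (lower end), z up. Flats, outside and bore alike, face its x and every 60 degrees; grip any opposite pair. Bore 26.5 mm across flats for a 24 mm nut, 34 mm deep.
- socket_large: Large socket: loose steel hex tube standing mouth down, 65 mm tall, closed top with black square mark, outside 42 mm across flats, 250 g give or take 30%. Origin: centre of the mouth (lower end), z up. Flats, outside and bore alike, face its x and every 60 degrees; grip any opposite pair. Bore 32.5 mm across flats for a 30 mm nut, 34 mm deep.
- tray: Square dark wooden tray, fixed, 190 x 190 mm outside, pale cork floor 6 mm above the bench, walls 6 mm thick, their top 10 mm above the bench. Origin: centre of its underside, on the bench; x and y along its sides. The three sockets stand in it, 85 mm or more apart centre to centre, in any order.
- glue: Bystander: white glue bottle with orange cap, 46 mm diameter, 110 mm tall, standing on the bench. Origin: centre of its underside.
- jar: Bystander: small amber jar with black lid, 44 mm diameter, 55 mm tall, standing on the bench. Origin: centre of its underside.
- screwdriver: Bystander: red-handled screwdriver, 200 mm long, 26 mm thick, lying on the bench right of the tray along its x. Origin: on the bench under its middle.

How it is judged:
At the end, for the whole second after the job is handed in: The socket whose size matches the clamp nut is over that nut with its mouth within 3 mm of the seat, centred within 4 mm, upright within 0.08 rad, at rest and gripped by the fingers (more than 3 N); the other two sockets stand upright (within 0.15 rad) on the tray's floor, released and at rest (((horizontal distance between nut_r and seat below 0.005 m and z of socket_small in the frame of nut_r between -0.003 and 0.003 m and horizontal distance between socket_small and nut_r below 0.004 m and angle between socket_small's own z axis and vertical below 0.08 rad and contact force between the fingers and socket_small above 3 N and linear speed of socket_small below 0.02 m/s and (angle between socket_medium's own z axis and vertical below 0.15 rad and z of socket_medium in the frame of tray between 0.001 and 0.009 m and linear speed of socket_medium below 0.02 m/s and contact force between the fingers and socket_medium below 0.2 N and x of socket_medium in the frame of tray between -0.085 and 0.085 m and y of socket_medium in the frame of tray between -0.085 and 0.085 m) and (angle between socket_large's own z axis and vertical below 0.15 rad and z of socket_large in the frame of tray between 0.001 and 0.009 m and linear speed of socket_large below 0.02 m/s and contact force between the fingers and socket_large below 0.2 N and x of socket_large in the frame of tray between -0.085 and 0.085 m and y of socket_large in the frame of tray between -0.085 and 0.085 m)) or (horizontal distance between nut_p and seat below 0.005 m and z of socket_medium in the frame of nut_p between -0.003 and 0.003 m and horizontal distance between socket_medium and nut_p below 0.004 m and angle between socket_medium's own z axis and vertical below 0.08 rad and contact force between the fingers and socket_medium above 3 N and linear speed of socket_medium below 0.02 m/s and (angle between socket_small's own z axis and vertical below 0.15 rad and z of socket_small in the frame of tray between 0.001 and 0.009 m and linear speed of socket_small below 0.02 m/s and contact force between the fingers and socket_small below 0.2 N and x of socket_small in the frame of tray between -0.085 and 0.085 m and y of socket_small in the frame of tray between -0.085 and 0.085 m) and (angle between socket_large's own z axis and vertical below 0.15 rad and z of socket_large in the frame of tray between 0.001 and 0.009 m and linear speed of socket_large below 0.02 m/s and contact force between the fingers and socket_large below 0.2 N and x of socket_large in the frame of tray between -0.085 and 0.085 m and y of socket_large in the frame of tray between -0.085 and 0.085 m)) or (horizontal distance between nut_q and seat below 0.005 m and z of socket_large in the frame of nut_q between -0.003 and 0.003 m and horizontal distance between socket_large and nut_q below 0.004 m and angle between socket_large's own z axis and vertical below 0.08 rad and contact force between the fingers and socket_large above 3 N and linear speed of socket_large below 0.02 m/s and (angle between socket_small's own z axis and vertical below 0.15 rad and z of socket_small in the frame of tray between 0.001 and 0.009 m and linear speed of socket_small below 0.02 m/s and contact force between the fingers and socket_small below 0.2 N and x of socket_small in the frame of tray between -0.085 and 0.085 m and y of socket_small in the frame of tray between -0.085 and 0.085 m) and (angle between socket_medium's own z axis and vertical below 0.15 rad and z of socket_medium in the frame of tray between 0.001 and 0.009 m and linear speed of socket_medium below 0.02 m/s and contact force between the fingers and socket_medium below 0.2 N and x of socket_medium in the frame of tray between -0.085 and 0.085 m and y of socket_medium in the frame of tray between -0.085 and 0.085 m)))); the arm keeps its last pose, push and grip.
It fails at once if the glue is disturbed (shifted over 25 mm or knocked over) (distance of glue from where it was at the start of the episode above 0.025 m or angle between glue's own z axis and vertical above 0.5 rad).
It fails at once if the jar is disturbed (shifted over 25 mm or knocked over) (distance of jar from where it was at the start of the episode above 0.025 m or angle between jar's own z axis and vertical above 0.5 rad).
It fails at once if the screwdriver is disturbed (shifted over 25 mm or knocked over) (distance of screwdriver from where it was at the start of the episode above 0.025 m).
It also fails if it takes over 72 s, if anything falls off the work surface, if the arm or the gripper's body presses on something with over 40 N, if the wrist force passes 120 N, or if a joint passes its speed limit or range.

## Working session

There is one attempt and no reset: what is moved stays moved. The work goes in short steps, Python scripts to look and compute and a tool call to move; the robot and the scene stay as the last step left them, time stands still between calls to the robot, and variables do not carry over. Pictures are saved under pics/ and viewed, at most 10 in all, crops included, and the job is handed in when it is done.

Besides the shell and the picture viewer there is one more tool, called as name(argument=value, ...) on one line, values as JSON. arm_command: Moves the arm, as the interface text tells. Its arguments: {"type":"object","properties":{"deltas":{"type":"array"},"squeeze":{"type":"number"}},"required":["deltas"]}

```bash
mkdir -p pics; cat > h.py <<'E'
from station import ctrl
import numpy as np, cv2
from scipy.spatial.transform import Rotation as R
def world(c,T=None):
    T=c["extrinsics"] if T is None else T
    d=c["depth"]; v,u=np.mgrid[:d.shape[0],:d.shape[1]]; K=c["K"]
    p=np.stack([(u-K[0,2])/K[0,0]*d,(v-K[1,2])/K[1,1]*d,d],-1)
    w=p@T[:3,:3].T+T[:3,3]; w[d==0]=np.nan; return w
def toolT(s):
    q=s["tool_rot"]; T=np.eye(4); T[:3,:3]=R.from_quat([q[1],q[2],q[3],q[0]]).as_matrix(); T[:3,3]=s["eef_pos"]; return T
E
python3 - <<'E'
from h import *
s=ctrl.state(); print(s)
for n in ["top","scene"]:
    c=ctrl.read_camera(n); np.savez(n,**c); print(n,c["K"],c["extrinsics"])
    cv2.imwrite(f"pics/{n}.png",cv2.cvtColor(c["pixels"],cv2.COLOR_RGB2BGR))
E
```

```text
{'time_s': 0.0, 'joint_positions': array([ 1.00186169,  0.47776801,  0.02236641,  1.55642486, -0.0115121 ,
        1.10932305, -0.08307589]), 'qd': array([ 2.86826669e-04,  4.87015589e-04,  5.55484424e-06, -1.45575401e-03,
       -1.17274315e-03,  1.67303248e-03, -6.35225722e-04]), 'joint_efforts': array([ 6.86076032e-05, -5.96469319e+01,  1.60800129e+00, -2.81208390e+01,
        1.25310535e-02,  9.39571444e-03,  1.13520414e-05]), 'eef_pos': array([ 0.29986018, -0.60403112,  0.20245903]), 'tool_rot': array([-8.55979495e-04,  9.73568851e-01,  2.28391961e-01, -2.69469342e-04]), 'ft_force': array([-0.75644722, -0.45571729, -0.23266851]), 'wrist_torque': array([-0.02816623,  0.0572811 ,  0.01015358]), 'finger_force': 0.0, 'width': 0.08506396641987211}
top [[539.09722054   0.         281.10820267]
 [  0.         539.09722054 204.59790188]
 [  0.           0.           1.        ]] [[-0.07475888 -0.97642619  0.20249199  0.35355532]
 [-0.9971962   0.07387155 -0.01194692 -0.12003782]
 [-0.00329311 -0.20281738 -0.97921104  1.19346172]
 [ 0.          0.          0.          1.        ]]
scene [[486.48485283   0.         281.15910963]
 [  0.         486.48485283 211.84191287]
 [  0.           0.           1.        ]] [[ 0.30514717  0.72378563 -0.61888575  1.23296741]
 [ 0.95220784 -0.24119187  0.18742121 -0.31484753]
 [-0.01361743 -0.64649891 -0.76279337  0.85564308]
 [ 0.          0.          0.          1.        ]]
```

View pics/top.png

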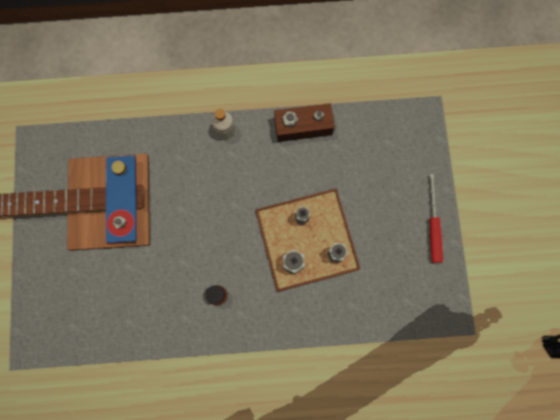

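View pics/scene.png

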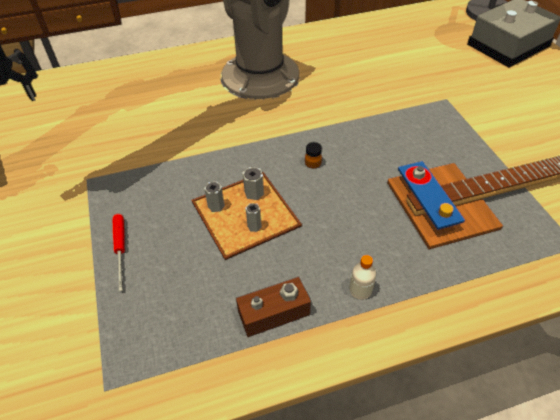

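The top view shows sockets at (303,215), (338,252) and (293,261), the clamp nut at (119,222), and the rack nuts at (290,118) and (319,115). The scene view agrees: the rack holds one small and one larger nut. Next I'll get metric values.

```bash
python3 - <<'E'
from h import *
for n in ["top","scene"]:
    c=dict(np.load(n+".npz")); W=world(c); z=W[...,2]
    hsv=cv2.cvtColor(c["pixels"],cv2.COLOR_RGB2HSV)
    # raised, low saturation blobs
    m=((hsv[...,1]<90)&(z>.05)&(z<.12)).astype(np.uint8)
    k,l,st,ce=cv2.connectedComponentsWithStats(m)
    for i in range(1,k):
        if st[i,4]<15 or st[i,4]>3000: continue
        P=W[l==i]; zt=np.percentile(P[:,2],95); Q=P[P[:,2]>zt-.006]
        print(n,ce[i].round(),st[i,4],"zmax",zt.round(4),"topc",((Q.max(0)+Q.min(0))/2).round(4),"ext",np.ptp(Q,axis=0).round(4),"allc",P.mean(0).round(4), "ext",np.ptp(P[:,:2],axis=0).round(4))
    # red spot, blue bar
    for nm,mm in [("red",(hsv[...,1]>150)&((hsv[...,0]<6)|(hsv[...,0]>174))&(z>.045)&(z<.075)),("blue",(hsv[...,0]>100)&(hsv[...,0]<125)&(hsv[...,1]>120)&(z>.04))]:
        k,l,st,ce=cv2.connectedComponentsWithStats(mm.astype(np.uint8)); i=1+st[1:,4].argmax(); P=W[l==i]
        print(n,nm,st[i,4],((P.max(0)+P.min(0))/2).round(4),np.median(P,0).round(4)); r=cv2.minAreaRect(P[:,:2].astype(np.float32)); print(r)
    m=(hsv[...,0]>8)&(hsv[...,0]<22)&(hsv[...,1]>110)&(z<.02)&(W[...,1]<0)&(W[...,0]<.8)&(W[...,1]>-.5)
    k,l,st,ce=cv2.connectedComponentsWithStats(m.astype(np.uint8)); i=1+st[1:,4].argmax(); P=W[l==i].astype(np.float32); print("cork",cv2.minAreaRect(P[:,:2]))
c=np.load("top.npz")["pixels"][...,::-1]; s=np.load("scene.npz")["pixels"][...,::-1]
f=lambda im,x,y,w=32:cv2.resize(im[y-w:y+w,x-w:x+w],(380,280),interpolation=cv2.INTER_CUBIC)
cv2.imwrite("pics/crops.png",np.vstack([np.hstack([f(c,305,118),f(c,119,215)]),np.hstack([f(s,273,296),f(s,420,175)])]))
E
```

```text
top [290. 118.] 187 zmax 0.08 topc [ 0.7796 -0.1667  0.0781] ext [0.0233 0.0241 0.0083] allc [ 0.7773 -0.1667  0.071 ] ext [0.0393 0.0327]
top [318. 115.] 76 zmax 0.0803 topc [ 0.7824 -0.2306  0.0792] ext [0.0104 0.015  0.0096] allc [ 0.7802 -0.2302  0.0707] ext [0.0206 0.0201]
top [223. 123.] 296 zmax 0.0897 topc [ 0.7834 -0.0191  0.0963] ext [0.0176 0.0281 0.0252] allc [ 0.776  -0.0213  0.0731] ext [0.0406 0.0449]
top [118. 164.] 81 zmax 0.0587 topc [0.6914 0.2104 0.0573] ext [0.0689 0.0656 0.0092] allc [0.7069 0.2158 0.0552] ext [0.0694 0.0663]
top [118. 166.] 66 zmax 0.0743 topc [0.6991 0.21   0.0735] ext [0.0197 0.0274 0.0066] allc [0.6991 0.2142 0.0613] ext [0.0358 0.0354]
top [303. 214.] 168 zmax 0.0743 topc [ 0.5634 -0.1786  0.0722] ext [0.0308 0.0293 0.0074] allc [ 0.5629 -0.1777  0.0698] ext [0.0322 0.0293]
top [122. 224.] 168 zmax 0.0596 topc [0.5705 0.2113 0.0578] ext [0.0702 0.0647 0.0082] allc [0.5726 0.2091 0.0554] ext [0.0715 0.0656]
top [119. 222.] 111 zmax 0.0813 topc [0.575  0.2113 0.0805] ext [0.0171 0.0174 0.0099] allc [0.5742 0.21   0.0739] ext [0.0238 0.0266]
t
[... 298 characters left out ...]
zmax 0.0587 topc [0.4097 0.0187 0.0566] ext [0.0375 0.0361 0.0075] allc [0.4097 0.0187 0.0554] ext [0.0375 0.0362]
top red 325 [0.5755 0.2137 0.0562] [0.5723 0.2093 0.0559]
((0.5761615633964539, 0.21367312967777252), (0.052514657378196716, 0.05075661838054657), 82.19769287109375)
top blue 1237 [0.6567 0.211  0.0552] [0.6514 0.208  0.0556]
((0.6567583680152893, 0.2108551263809204), (0.06161518394947052, 0.1325151026248932), 89.53900146484375)Traceback (most recent call last):
  File "<stdin>", line 17, in <module>
cv2.error: OpenCV(4.12.0) /io/opencv/modules/imgproc/src/convhull.cpp:143: error: (-215:Assertion failed) total >= 0 && (depth == CV_32F || depth == CV_32S) in function 'convexHull'
```

The visible metal areas are 187, 76 and 111 px (rack, rack, clamp), a ratio matching 30, 19 and 24 mm. So the clamp nut is probably the medium one. I'll move over the medium socket (0.477, -0.245).

arm_command(deltas=[[[0.04,-0.03,0],[0,0,0],0],[[0.08,-0.06,0],[0,0,0],0],[[0.12,-0.09,0],[0,0,0],0],[[0.16,-0.12,0],[0,0,0],0],[[0.2,-0.15,0],[0,0,0],0],[[0.24,-0.18,0],[0,0,0],0],[[0.28,-0.215,0],[0,0,0],0],[[0.318,-0.243,0],[0,0,0],0],[[0.318,-0.243,0],[0,0,0],0],[[0.318,-0.243,0],[0,0,0],0]])

```text
time_s: 1.35
eef_pos: [0.4764, -0.2461, 0.2031]
tool_rot: [0.0, 0.974, 0.228, -0.0]
ft_force: [0.1, -0.3, 0.3]
width: 0.0856
finger_force: 0.0
```

```bash
cat > look.py <<'E'
import sys; from h import *
s=ctrl.state(); c=ctrl.read_camera("wrist"); T=toolT(s)@c["T_tool_cam"]
np.savez("wrist",T=T,**c); cv2.imwrite(f"pics/{sys.argv[1]}.png",c["pixels"][...,::-1])
print(s["eef_pos"],s["tool_rot"],"camera at",T[:3,3],"K",c["K"][0])
W=world(c,T); z=W[...,2]; zlo,zhi=float(sys.argv[2]),float(sys.argv[3])
k,l,st,ce=cv2.connectedComponentsWithStats(((z>zlo)&(z<zhi)).astype(np.uint8))
for i in range(1,k):
    if st[i,4]<200: continue
    P=W[l==i]; h=cv2.convexHull(P[:,:2].astype(np.float32)); ctr=P.mean(0)
    # hexagon: flat direction where the width is smallest, period 60 deg
    a=np.radians(np.arange(0,60,.5)); w=[]
    for t in a:
        w.append(sum(np.ptp(P[:,:2]@[np.cos(t+j*np.pi/3),np.sin(t+j*np.pi/3)]) for j in range(3))/3)
    j=int(np.argmin(w)); print(ce[i].round(),st[i,4],"mean",ctr.round(4),"bbox",st[i,:4],"flat dir deg",np.degrees(a[j]),"width",round(w[j],4),"max",round(max(w),4))
E
python3 look.py w1 .064 .078
```

```text
[ 0.47644857 -0.24606996  0.20314339] [ 6.35087054e-05  9.73594108e-01  2.28285643e-01 -4.17503895e-04] camera at [ 0.54318822 -0.2142557   0.37174647] K [345.66338159   0.         277.92673057]
[250.  58.] 1131 mean [ 0.5661 -0.1781  0.0689] bbox [232  38  38  42] flat dir deg 38.0 width 0.0281 max 0.0316
[175. 153.] 2059 mean [ 0.468  -0.1512  0.0688] bbox [147 128  56  50] flat dir deg 29.000000000000004 width 0.0425 max 0.048
[278. 187.] 1225 mean [ 0.4803 -0.2454  0.0688] bbox [258 166  41  43] flat dir deg 47.5 width 0.0342 max 0.0388
```

View pics/w1.png

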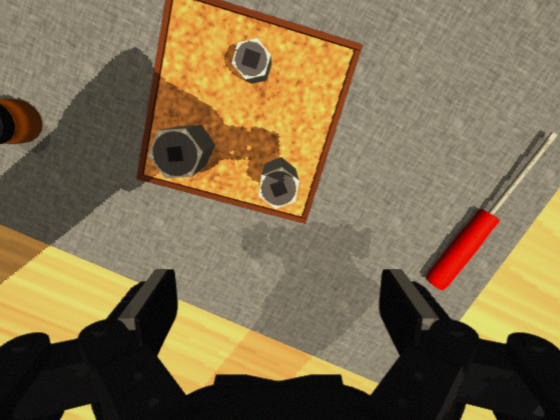

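The medium socket is at pixel (278,187), with flats at about 47.5° (mod 60). I'll turn the jaws to close along -12.5°, clear of the other sockets, and look again from that side.

arm_command(deltas=[[[0.003,0.001,0],[0,0,-0.18],0],[[0.003,0.001,0],[0,0,-0.36],0],[[0.003,0.001,0],[0,0,-0.54],0],[[0.003,0.001,0],[0,0,-0.72],0],[[0.003,0.001,0],[0,0,-0.89],0],[[0.003,0.001,0],[0,0,-0.89],0],[[0.003,0.001,0],[0,0,-0.89],0]])

```text
time_s: 2.28
eef_pos: [0.4796, -0.2461, 0.2033]
tool_rot: [-0.0, 0.782, 0.623, -0.0]
ft_force: [0.1, 0.4, -0.1]
width: 0.0849
finger_force: 0.0
```

```bash
python3 look.py w2 .067 .078
```

```text
[ 0.47957904 -0.24605061  0.20331577] [-1.73298647e-05  7.82016987e-01  6.23257101e-01 -1.33873402e-04] camera at [ 0.49682182 -0.17532107  0.37196697] K [345.66338159   0.         277.92673057]
[236.  84.] 2319 mean [ 0.467  -0.1508  0.0689] bbox [208  55  57  59] flat dir deg 29.500000000000004 width 0.042 max 0.0474
[359.  90.] 1027 mean [ 0.5655 -0.1781  0.0691] bbox [341  70  37  40] flat dir deg 38.0 width 0.0282 max 0.0315
[276. 189.] 1195 mean [ 0.4796 -0.2454  0.0689] bbox [258 169  38  42] flat dir deg 47.5 width 0.034 max 0.0383
```

arm_command(deltas=[[[0.001,0,0.05],[0,0,0],0],[[0.001,0,0.1],[0,0,0],0],[[0.001,0,0.14],[0,0,0],0],[[0.001,0,0.169],[0,0,0],0],[[0.001,0,0.169],[0,0,0],0],[[0.001,0,0.169],[0,0,0],0.6],[[0.001,0,0.169],[0,0,0],1],[[0.001,0,0.169],[0,0,0],1],[[0.001,0,0.169],[0,0,0],1],[[0.001,0,0.169],[0,0,0],1],[[0.001,0,0.169],[0,0,0],1],[[0.001,0,0.169],[0,0,0],1]], squeeze=60)

```text
time_s: 3.82
eef_pos: [0.4809, -0.2445, 0.0359]
tool_rot: [0.001, 0.781, 0.625, 0.0]
ft_force: [-2.8, 0.8, 7.8]
width: 0.0319
finger_force: 58.7
```

arm_command(deltas=[[[0,0,-0.03],[0,0,0],1],[[0,0,-0.08],[0,0,0],1],[[0,0,-0.13],[0,0,0],1],[[0.03,0,-0.165],[0,0,0],1],[[0.08,0,-0.165],[0,0,0],1],[[0.14,0,-0.165],[0,0,0],1],[[0.2,-0.005,-0.165],[0,0,0],1],[[0.26,-0.01,-0.165],[0,0,0],1],[[0.32,-0.011,-0.165],[0,0,0],1],[[0.37,-0.011,-0.165],[0,0,0],1],[[0.385,-0.011,-0.165],[0,0,0],1],[[0.385,-0.011,-0.165],[0,0,0],1]])

```text
time_s: 5.32
eef_pos: [0.5533, 0.1345, 0.1994]
tool_rot: [-0.0, 0.78, 0.626, -0.0]
ft_force: [0.5, -1.9, -1.6]
width: 0.0318
finger_force: 60.4
```

arm_command(deltas=[[[0,0,0],[0,0,0],1],[[0,0,0],[0,0,0],1]])

```text
time_s: 5.58
eef_pos: [0.5536, 0.1318, 0.1994]
tool_rot: [0.0, 0.781, 0.624, -0.0]
ft_force: [0.2, -0.2, -2.0]
width: 0.0321
finger_force: 60.5
```

```bash
python3 look.py w3 .058 .09; python3 - <<'E'
from h import *
c=np.load("wrist.npz"); s=ctrl.state(); Tt=toolT(s); W=world(c,c["T"]); L=(W-Tt[:3,3])@Tt[:3,:3]
print(s["width"],s["finger_force"])
m=(L[...,2]<-.030)&(L[...,2]>-.045)&(abs(L[...,0])<.03)&(abs(L[...,1])<.03)
P=L[m]; print("held top",len(P),np.median(P,0),P.min(0),P.max(0))
E
```

```text
[0.55360819 0.1318383  0.19938284] [ 3.62018527e-04  7.81361244e-01  6.24078792e-01 -3.68593398e-04] camera at [0.57068209 0.20275337 0.3679722 ] K [345.66338159   0.         277.92673057]
[427.  58.] 1190 mean [0.6947 0.2114 0.0701] bbox [407  39  41  39] flat dir deg 35.0 width 0.0273 max 0.0279
[282.  91.] 767 mean [0.5768 0.2125 0.0715] bbox [266  76  33  32] flat dir deg 12.5 width 0.0239 max 0.0268
[539. 282.] 1622 mean [ 0.7774 -0.0091  0.073 ] bbox [515 259  45  46] flat dir deg 25.0 width 0.0378 max 0.0394
0.03165390856645777 60.45236736326842
held top 5726 [ 0.00203258  0.00075423 -0.03353345] [-0.02163172 -0.0285836  -0.04498072] [ 0.01739296  0.02998303 -0.03004683]
```

View pics/w3.png

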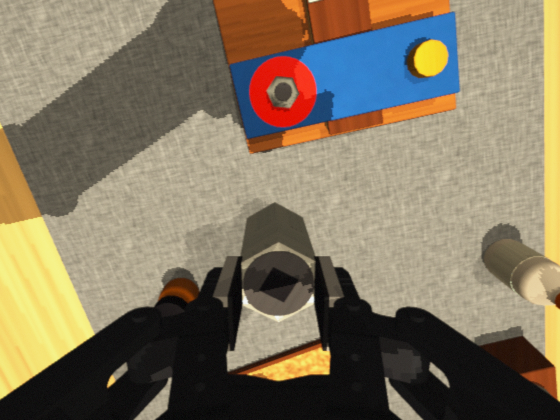

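The picture shows the nut at (282,91) inside the red spot. Its flats width is 23.9 mm, which confirms medium. The socket is held with its top at about (278,280) and flats on the pads. Now I'll refine both centres.

```bash
python3 - <<'E'
from h import *
c=np.load("wrist.npz"); s=ctrl.state(); Tt=toolT(s); W=world(c,c["T"]); L=(W-Tt[:3,3])@Tt[:3,:3]
hsv=cv2.cvtColor(c["pixels"],cv2.COLOR_RGB2HSV); z=W[...,2]
m=(abs(L[...,0])<.03)&(abs(L[...,1])<.0165)&(L[...,2]<-.0295)&(L[...,2]>-.0445)
P=L[m]; A=np.c_[P[:,:2],np.ones(len(P))]
for _ in range(6):
    k=np.linalg.lstsq(A,P[:,2],rcond=None)[0]; r=P[:,2]-A@k; g=abs(r)<max(.0012,1.0*r.std()); 
    P,A=P[g],A[g]
print("top plane",k,r.std(),len(P),"x range by y band:")
for y in np.arange(-.015,.016,.003):
    q=P[abs(P[:,1]-y)<.0015]
    if len(q): print(y.round(3),q[:,0].min().round(4),q[:,0].max().round(4),((q[:,0].min()+q[:,0].max())/2).round(4))
# red spot outline by rays to z=.055
red=((hsv[...,1]>150)&((hsv[...,0]<8)|(hsv[...,0]>172))).astype(np.uint8); red[200:]=0
cs,_=cv2.findContours(red,cv2.RETR_EXTERNAL,cv2.CHAIN_APPROX_NONE); cn=max(cs,key=cv2.contourArea)
def ray(uv,h):
    d=np.c_[(uv[:,0]-c["K"][0,2])/c["K"][0,0],(uv[:,1]-c["K"][1,2])/c["K"][1,1],np.ones(len(uv))]@c["T"][:3,:3].T; o=c["T"][:3,3]
    return o+d*((h-o[2])/d[:,2])[:,None]
e=cv2.fitEllipse(cn); print("red",ray(np.array([e[0]]),.055),e)
nut=((z>.058)&(z<.09)).astype(np.uint8); nut[:,:250]=0; nut[:,310:]=0; nut[120:]=0
for h in (.060,.067):
    lo=((z>.058)&(z<h+.004))
    pass
cs,_=cv2.findContours(nut,cv2.RETR_EXTERNAL,cv2.CHAIN_APPROX_NONE); cn=max(cs,key=cv2.contourArea)
for h in (.055,.067): (cx,r)=cv2.minEnclosingCircle(ray(cn[:,0].astype(float),h)[:,:2].astype(np.float32)); print("nut",h,cx,r)
t=W[(nut>0)&(z>.0705)]; print("nut top",t.mean(0),len(t)); st=W[(nut>0)&(z>.075)]; print("stud",st.mean(0),len(st))
E
```

```text
top plane [ 0.00572182  0.03857259 -0.03342816] 0.0005462957878083857 4010 x range by y band:
-0.015 -0.0131 0.0104 -0.0013
-0.012 -0.0142 0.01 -0.0021
-0.009 -0.0162 0.0123 -0.002
-0.006 -0.018 0.0143 -0.0018
-0.003 -0.0197 0.0158 -0.002
-0.0 -0.0214 0.0173 -0.0021
0.003 -0.0209 0.0171 -0.0019
0.006 -0.019 0.0153 -0.0019
0.009 -0.0174 0.0139 -0.0018
0.012 -0.0159 0.0121 -0.0019
0.015 -0.0135 0.0102 -0.0016
red [[0.57726557 0.21314694 0.055     ]] ((282.33935546875, 91.2645263671875), (66.02778625488281, 70.03773498535156), 1.4008772373199463)
nut 0.055 (0.5769783854484558, 0.21285764873027802) 0.014061321504414082
nut 0.067 (0.5767369866371155, 0.21247023344039917) 0.013526017777621746
nut top [0.57684094 0.21245711 0.07399885] 452
stud [0.576811   0.21264428 0.07617276] 237
```

```bash
python3 - <<'E'
from h import *
c=np.load("wrist.npz"); s=ctrl.state(); Tt=toolT(s); W=world(c,c["T"]); L=(W-Tt[:3,3])@Tt[:3,:3]; z=W[...,2]
def fit(P,tol):
    for _ in range(5):
        A=np.c_[P[:,:2],np.ones(len(P))]; k=np.linalg.lstsq(A,P[:,2],rcond=None)[0]; r=P[:,2]-A@k; P=P[abs(r)<tol]
    return k.round(4),len(P)
print("bench in tool",fit(L[abs(z)<.012],.004))
hsv=cv2.cvtColor(c["pixels"],cv2.COLOR_RGB2HSV)
print("bar",fit(L[(hsv[...,0]>100)&(hsv[...,0]<125)&(hsv[...,1]>120)&(z>.045)],.003))
# side walls of the held socket: points facing camera between vertex faces, direction of front edge
m=(abs(L[...,1])<.014)&(L[...,0]>.005)&(L[...,0]<.035)&(L[...,2]>-.028)&(L[...,2]<.045)
P=L[m]; print(len(P))
for a in np.arange(-.03,.04,.01):
    q=P[abs(P[:,2]-a)<.005]
    if len(q)>20:
        # two faces: fit x = x0 - t|y-y0|
        b=[(q[abs(q[:,1]-y)<.001][:,0].max() if (abs(q[:,1]-y)<.001).any() else np.nan) for y in np.arange(-.012,.0121,.002)]
        print(a.round(3),len(q),np.round(b,4))
E
```

```text
bench in tool (array([-0.002 , -0.0011,  0.2006]), 142780)
bar (array([-0.0014, -0.0006,  0.1463]), 12147)
1967
-0.03 150 [0.0107 0.0119 0.0128 0.0136 0.0152 0.0166 0.0178 0.0177 0.0159 0.0152
 0.0139 0.0129 0.0117]
-0.02 458 [0.011  0.012  0.0132 0.0144 0.0155 0.017  0.0176 0.0174 0.0163 0.0149
 0.0138 0.0128 0.0116]
-0.01 374 [0.011  0.0123 0.0135 0.0147 0.0155 0.0168 0.0174 0.0174 0.0165 0.0149
 0.0138 0.0124 0.0113]
0.0 327 [0.0113 0.0125 0.0136 0.0152 0.0158 0.017  0.0175 0.0169 0.0157 0.0142
 0.0135 0.0123 0.011 ]
0.01 280 [0.0114 0.0127 0.0138 0.0151 0.0161 0.0171 0.0175 0.0165 0.0156 0.0145
 0.0134 0.0121 0.011 ]
0.02 243 [0.0117 0.0125 0.0141 0.0151 0.0163 0.0177 0.0175 0.0165 0.0153 0.0144
 0.0128 0.0118 0.0106]
0.03 135 [0.0118 0.0128 0.0143 0.0155 0.0165 0.0175 0.0172 0.016  0.0151 0.0139
 0.0127 0.0116 0.01  ]
```

The socket sits tilted about 0.038 rad in the grip. I'll turn to match the nut flats (about +25° in world) and take out the tilt while still offset, then re-measure.

arm_command(deltas=[[[0.006,0.02,0],[-0.015,0.004,-0.15],1],[[0.012,0.039,0],[-0.03,0.007,-0.3],1],[[0.012,0.039,0],[-0.037,0.008,-0.44],1],[[0.012,0.039,0],[-0.037,0.008,-0.44],1],[[0.012,0.039,0],[-0.037,0.008,-0.44],1],[[0.012,0.039,0],[-0.037,0.008,-0.44],1]])

```text
time_s: 6.38
eef_pos: [0.5942, 0.137, 0.1995]
tool_rot: [0.012, 0.626, 0.78, 0.015]
ft_force: [0.1, 0.7, -2.3]
width: 0.0319
finger_force: 60.5
```

```bash
cat > rel.py <<'E'
import sys; from h import *
s=ctrl.state(); c=ctrl.read_camera("wrist"); Tt=toolT(s); T=Tt@c["T_tool_cam"]; W=world(c,T); L=(W-Tt[:3,3])@Tt[:3,:3]; z=W[...,2]
cv2.imwrite(f"pics/{sys.argv[1]}.png",c["pixels"][...,::-1]); print("axes",Tt[:3,:3].round(3).tolist(), s["eef_pos"].round(4),s["width"],s["finger_force"])
# held socket, in upright axes about the TCP: x=tool x levelled
x=Tt[:3,0].copy(); x[2]=0; x/=np.linalg.norm(x); Z=np.array([0,0,-1.]); B=np.c_[x,np.cross(Z,x),Z]; G=(W-Tt[:3,3])@B
m=(abs(G[...,1])<.0155)&(G[...,0]>.003)&(G[...,0]<.03)&(G[...,2]>-.028)&(G[...,2]<.04); P=G[m]
# front edge model x = x0+tx z - |y-y0-ty z|/sqrt3
from scipy.optimize import least_squares
f=lambda p:P[:,0]-(p[0]+p[1]*P[:,2]-abs(P[:,1]-p[2]-p[3]*P[:,2]-p[4]*P[:,1]*0)*np.tan(np.pi/6))
r=least_squares(f,[.017,0,0,0,0],loss="soft_l1",f_scale=.0005).x
ax=np.array([r[0]-.01963,r[2]]); print("socket axis at TCP height",ax.round(4),"slope x,y per m down",r[[1,3]].round(4),"mouth",(ax+.0316*r[[1,3]]).round(4))
n=(z>.059)&(z<.09)&(np.hypot(W[...,0]-.577,W[...,1]-.2127)<.022)&(G[...,0]>.03); N=W[n]; print(len(N),"nut mean",N.mean(0).round(4),"cam",T[:3,3].round(3))
st=W[n&(z>.0755)]; a=np.radians(np.arange(0,60,.5)); w=[sum(np.ptp(N[:,:2]@[np.cos(t+j*np.pi/3),np.sin(t+j*np.pi/3)]) for j in range(3))/3 for t in a]
print("stud",st.mean(0).round(4),"flat deg",np.degrees(a[np.argmin(w)]),min(w),"tool y deg",np.degrees(np.arctan2(Tt[1,1],Tt[0,1])))
mo=Tt[:3,3]+B[:,:2]@(ax+.0316*r[[1,3]]); d=N.mean(0)-mo; d[2]=0; print("shift needed in level tool x,y",(d@B)[:2].round(4))
E
python3 rel.py w4
```

```text
axes [[-0.217, 0.976, 0.037], [0.976, 0.217, 0.008], [-0.0, 0.038, -0.999]] [0.5942 0.137  0.1995] 0.031932971201217186 60.456884077411814
socket axis at TCP height [-0.0023 -0.0006] slope x,y per m down [-0.0002  0.0026] mouth [-0.0023 -0.0005]
756 nut mean [0.5766 0.2124 0.0714] cam [0.573 0.207 0.368]
stud [0.5769 0.2125 0.0763] flat deg 12.5 0.023843132408777095 tool y deg 12.516000507815951
shift needed in level tool x,y [ 0.0796 -0.0003]
```

View pics/w4.png

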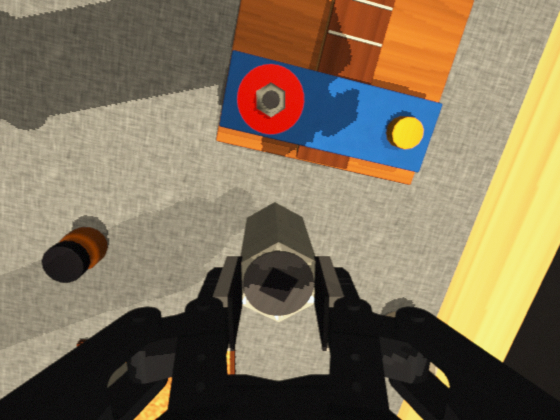

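The view shows the nut at (270,100), and the socket upright and aligned in yaw. Sliding over and part of the way down.

arm_command(deltas=[[[0.04,0,0],[0,0,0],1],[[0.08,0,0],[0,0,0],1],[[0.08,0,0],[0,0,0],1],[[0.08,-0.002,0.04],[0,0,0],1],[[0.08,-0.003,0.08],[0,0,0],1],[[0.08,-0.003,0.08],[0,0,0],1],[[0.08,-0.003,0.08],[0,0,0],1]])

```text
time_s: 7.3
eef_pos: [0.5778, 0.2155, 0.1208]
tool_rot: [0.012, 0.625, 0.78, 0.015]
ft_force: [1.1, 0.1, -0.8]
width: 0.0319
finger_force: 60.4
```

```bash
python3 - <<'E'
from h import *
s=ctrl.state(); T=toolT(s); mouth=T[:3,3]+np.array([-.217,.976,0])*-.0023+np.array([.976,.217,0])*-.0005
print(s["eef_pos"],mouth, "err to nut",np.array([.5768,.2125])-mouth[:2], s["ft_force"])
E
```

```text
[0.57781926 0.21547362 0.12080644] [0.57783036 0.21312032 0.12080644] err to nut [-0.00103036 -0.00062032] [ 1.10073325  0.06531786 -0.76194722]
```

arm_command(deltas=[[[-0.0005,-0.001,0.004],[0,0,0],1],[[-0.0005,-0.0015,0.01],[0,0,0],1],[[-0.0005,-0.002,0.016],[0,0,0],1],[[-0.0005,-0.002,0.022],[0,0,0],1],[[-0.0005,-0.002,0.027],[0,0,0],1],[[-0.0005,-0.0025,0.031],[0,0,0],1],[[-0.0005,-0.0025,0.031],[0,0,0],1],[[-0.0005,-0.0025,0.031],[0,0,0],1]])

```text
time_s: 8.3
eef_pos: [0.5756, 0.2145, 0.0883]
tool_rot: [0.012, 0.625, 0.78, 0.015]
ft_force: [-0.5, 0.2, -1.9]
width: 0.0319
finger_force: 60.5
```

It dropped over the nut without force, so it fits. Now pressing on to the seat.

arm_command(deltas=[[[0,0,0.001],[0,0,0],1],[[0,0,0.002],[0,0,0],1],[[0,0,0.003],[0,0,0],1],[[0,0,0.003],[0,0,0],1]])

```text
time_s: 8.8
eef_pos: [0.5757, 0.2144, 0.0851]
tool_rot: [0.012, 0.625, 0.78, 0.014]
ft_force: [-0.3, -0.0, -1.7]
width: 0.0317
finger_force: 60.5
```

arm_command(deltas=[[[0,0,0.001],[0,0,0],1],[[0,0,0.002],[0,0,0],1],[[0,0,0.002],[0,0,0],1],[[0,0,0.002],[0,0,0],1]])

```text
time_s: 9.3
eef_pos: [0.576, 0.2146, 0.0846]
tool_rot: [0.012, 0.625, 0.78, 0.015]
ft_force: [-2.6, -1.3, 8.6]
width: 0.0318
finger_force: 61.7
```

Contact came at the predicted seat height. One more small push, then a check.

arm_command(deltas=[[[0,0,0.001],[0,0,0],1],[[0,0,0.001],[0,0,0],1],[[0,0,0.001],[0,0,0],1],[[0,0,0.001],[0,0,0],1]])

```text
time_s: 9.8
eef_pos: [0.5761, 0.2147, 0.0845]
tool_rot: [0.012, 0.625, 0.78, 0.015]
ft_force: [-7.1, -3.7, 16.0]
width: 0.0318
finger_force: 62.6
```

```bash
python3 rel.py w5 | head -2; python3 - <<'E'
from h import *
s=ctrl.state(); print(s["eef_pos"],s["ft_force"],s["finger_force"],s["time_s"])
c=ctrl.read_camera("scene"); cv2.imwrite("pics/end.png",cv2.resize(c["pixels"][100:300,150:500,::-1],(770,440),interpolation=cv2.INTER_CUBIC))
E
```

```text
axes [[-0.218, 0.975, 0.038], [0.976, 0.218, 0.007], [-0.001, 0.039, -0.999]] [0.5761 0.2147 0.0845] 0.0317514481877616 62.59137141287283
socket axis at TCP height [-0.0009 -0.0006] slope x,y per m down [0.1011 0.01  ] mouth [ 0.0023 -0.0003]
[0.57612697 0.21463737 0.08447867] [-6.16323631 -4.03448509 14.80357266] 62.59198582782119 9.85rel.py:12: RuntimeWarning: Mean of empty slice.
  n=(z>.059)&(z<.09)&(np.hypot(W[...,0]-.577,W[...,1]-.2127)<.022)&(G[...,0]>.03); N=W[n]; print(len(N),"nut mean",N.mean(0).round(4),"cam",T[:3,3].round(3))
  ret = um.true_divide(
Traceback (most recent call last):
  File "rel.py", line 13, in <module>
    st=W[n&(z>.0755)]; a=np.radians(np.arange(0,60,.5)); w=[sum(np.ptp(N[:,:2]@[np.cos(t+j*np.pi/3),np.sin(t+j*np.pi/3)]) for j in range(3))/3 for t in a]
                                                            ~~~^^^^^^^^^^^^^^^^^^^^^^^^^^^^^^^^^^^^^^^^^^^^^^^^^^^^^^^^^^^^^^^^^^^^^^^^^^^^^
  File "rel.py", line 13, in <genexpr>
    st=W[n&(z>.0755)]; a=np.radians(np.arange(0,60,.5)); w=[sum(np.ptp(N[:,:2]@[np.cos(t+j*np.pi/3),np.sin(t+j*np.pi/3)]) for j in range(3))/3 for t in a]
                                                                ~~~~~~^^^^^^^^^^^^^^^^^^^^^^^^^^^^^^^^^^^^^^^^^^^^^^^^^^^
ValueError: zero-size array to reduction operation maximum which has no identity
```

View pics/end.png

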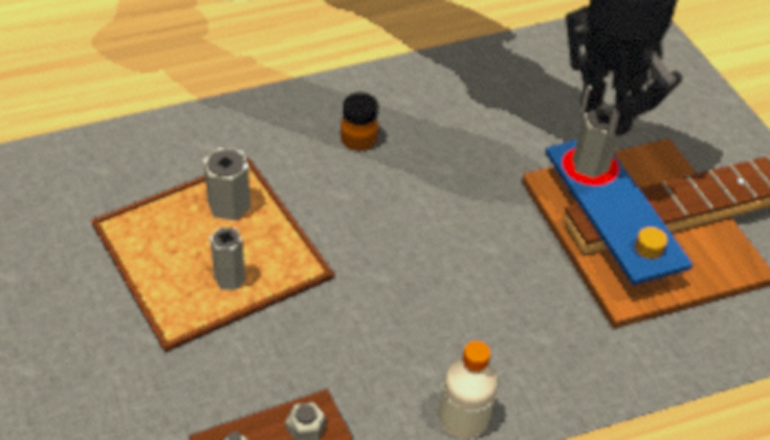

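The picture shows the socket standing on the red spot at (595,165), with the other two upright in the tray. The 0.10 slope reading probably comes from red-spot points caught in the mask, so I'll check tilt and height directly.

```bash
sed -i 's/(G\[...,2\]<.04); P/(G[...,2]<.022); P/' rel.py; python3 rel.py w6 2>/dev/null | head -2; python3 - <<'E'
from h import *
s=ctrl.state(); c=ctrl.read_camera("wrist"); T=toolT(s); W=world(c,T@c["T_tool_cam"]); 
P=W[(np.hypot(W[...,0]-.5768,W[...,1]-.2125)<.0145)&(W[...,2]>.112)&(W[...,2]<.128)]
A=np.c_[P[:,:2]-[.5768,.2125],np.ones(len(P))]; print("top plane",np.linalg.lstsq(A,P[:,2],rcond=None)[0],len(P))
E
```

```text
axes [[-0.218, 0.975, 0.038], [0.976, 0.218, 0.007], [-0.001, 0.039, -0.999]] [0.5761 0.2147 0.0845] 0.03183576345969274 62.59165734185444
socket axis at TCP height [-0.0023 -0.0008] slope x,y per m down [-0.0016 -0.0019] mouth [-0.0024 -0.0008]
top plane [ 0.00087024 -0.00014536  0.11820577] 3084
```

```bash
python3 -c "
from station import ctrl
print(ctrl.finish_job())"
```

```text
the job is handed in; nothing more can be done
None
```

The medium socket fits the clamp nut (about 24 mm by camera): it is fully down on the seat, upright, about 1 mm off centre and still gripped at 63 N. I picked it from camera measurements, so the small and large sockets were never tried or moved and still stand upright in the tray; the job is handed in at about 10 s, and no verdict was returned.

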